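# Pack the brass weight and snap the case shut

## Task

Stand the loose brass weight that is within reach on the bench upright in the empty bay of the open black case right in front of you (not the long one at the back left), beside its smaller companion. Then fold the lid over and press it down at the front until the catch snaps and the lid stays fully shut. Leave the tape roll, the sample tin and the timer where they are.

Things in the scene. Friction and masses are not known exactly. Their poses are not given: they have to be found in the camera images.
- weight: The brass weight, bottle-shaped: cylindrical body 29 mm in diameter and about 32 mm high with a knob above it, 51 mm tall in all, 0.2 kg. It stands upright, loose on the bench at the start. Origin: centre of its underside, z up.
- case: Black open-topped hard case, fixed to the bench: outer 112 (x) by 180 (y) by 62 mm, walls 5 mm, inner floor 6 mm above the bench. Origin: centre of its underside; x points from the front (catch side, facing the robot) to the hinge side, z up. At the +y end, from y = +35 mm on, a raised grey block (top 20 mm above the bench) carries a fixed smaller brass weight, top at 61 mm; the rest is the bay.
- bay (a point): Point on the empty bay's floor at which to stand the weight, 6 mm above the bench, at x = -10, y = -25 mm of the case; axes as the case. The bay's walls lie at x = -41 and +61 mm and y = -60 and +60 mm from this point (the +y one is only the 14 mm step to the raised block; the others rise 56 mm).
- lid (a joint): Hinge of the lid, rad: 0 fully shut, 1.57 upright, 1.9 leaning back at its stop; starts between 1.6 and 1.9. Stiff: the lid stays where it is left (1 to 2 N at the front edge moves it). In the last 0.08 rad the tongue at the lid's front meets a spring catch: a push of 3 to 10 N down at the front edge (15 N is safe) snaps it past, and the catch then holds it at 0; else it stays ajar.
- lid_hinge (a point): Middle of the hinge line: x = +56, y = 0 mm of the case, 62 mm above the bench. Turns with the lid: shut, its axes are the case's; at angle q they are turned by q about the case's y. The lid is a flat panel 180 mm wide, 8 mm thick, reaching 116 mm from this line along this frame's -x (to the front when shut, up when open); underside at z = 0, outer face at z = +8 mm.
- lid_tab (a point): Middle of the free part of the finger tab at the centre of the lid's front edge: tab 44 mm wide, 6 mm thick, reaching to 140 mm from the hinge line; this point is 132 mm from the hinge line, 4 mm towards the outer face. Under the tab's root, 122 mm from the hinge line, hangs the thin steel tongue of the catch.
- tape_roll: Roll of tape lying flat, 64 mm in diameter, 19 mm high, loose; leave it alone. Origin: centre of its underside.
- tin: Round open sample tin, 57 mm in diameter, 34 mm high, loose; leave it alone. Origin: centre of its underside.
- timer: Bench timer lying flat, 62 by 68 by 22 mm, loose; leave it alone. Origin: centre of its underside.
Not all that is in view belongs to the job. Leave any blue or brown look-alike of the weight alone.

How it is judged:
By the outcome, as a careful person would: the job done as asked, in the order asked, and still so for the second after the job is handed in, with the robot touching nothing.
It also fails if it takes over 54 s, if anything falls off the work surface, if the arm or the gripper's body presses on something with over 40 N, if the wrist force passes 120 N, or if a joint passes its speed limit or range.

## Robot

A 7-joint arm with a two-finger parallel gripper is mounted at the origin on a cart in front of the work surface, level with it; the furniture and walls round the work are solid. World frame = base frame: x ahead of the robot, y to its left, z up, the work surface at z = 0. Lengths are in m, angles in rad, forces in N, time in s.
With the tool pointing down it reaches from about 0.4 to 0.85 m from the base axis. Payload 4.5 kg.
Tool frame: the origin (TCP) lies midway between the tips of the shut fingers; the grasp point (between the pads) lies r.grip_point_offset behind it (r.grip_point_offset is the distance from the TCP to the grasp point, in m); z points along the fingers, y is the line along which they close (so a half turn about z gives the same grasp; the last joint's range is limited). The gripper opens to 88 mm and grips with 3 to 60 N. Pads are 18 mm wide; open, the fingers measure 123 mm over their backs; the gripper's body (75 mm by 187 mm) begins 45 mm behind the grasp point.
Start: joints at [-1.3, 0.689, -0.195, 1.565, 0.157, 0.902, -0.215], TCP at [0.147, 0.608, 0.239] pointing down, gripper open.
Joint ranges: [-3.01, 3.01], [-0.46, 2.08], [-1.47, 1.51], [0.13, 2.56], [-1, 4.14], [0.04, 2.09], [-2.66, 2.66]. Speed limits (rad/s): [2.57, 2.57, 3.14, 3.14, 3.14, 3.14, 3.14].

## Interface

Orientations are given as a unit quaternion [x, y, z, w].
In Python, from plant import r gives the robot as it stands.
- The arm moves only by the shell command python3 -m jog 'ROWS' [FORCE]. ROWS is JSON, a list of rows, each an object of numbers: "wx", "wy", "wz": the turn, a rotation vector about the world's x, y, z as a fraction of full scale; "dx", "dy", "dz": the shift along the world's x, y, z as a fraction of full scale; "hand": the closure, from 0 (fully open) to 1 (shut). In form: [{"wx": .., "wy": .., "wz": .., "dx": .., "dy": .., "dz": .., "hand": ..}, ...]. A call has 1 to 5 rows; each row shifts and turns the commanded pose from where the row before left it; what a row does not reach is not made up. Full scale, the value 1, is 0.25 m for a shift and 2 rad for a turn. A row lasts 1/12 s, in which the tool goes at most 41.7 mm and 7.16 degrees, less where a joint would pass 70% of its speed; a pose out of reach is approached as far as the arm can. A call with a number of a shift or a turn outside -1 to 1 is refused whole. A call with a gripper value outside its range is refused whole. The fingers move at their own pace and stop on an object; FORCE is the grip in N (left out, the last holds). Time passes only in rows, so rows that do not move let the fingers close. It gives the time, the measured TCP pose, the force, the opening and the grip force at its end, in the units of the state.
- r.get_state(): the state, without advancing time (a new reading comes with each control period).
- r.snapshot(name): name is "scene" or "side" or "wrist"; returns the picture (400x640x3 uint8, red, green, blue); there is no depth.
- r.camera_info(name): a dict with "mtx" (3x3 intrinsics, pixels), "R" (3x3) and "t" (3): a world point X has camera coordinates R X + t. Camera axes: x right, y down, z forward; pixel columns grow to the right and rows downward; lengths in m; the calibration is good to about 2 mm. A picture is of the moment at which its call begins: read the wrist's pose just before it. camera_info takes no time and is no camera call; for the wrist camera it gives the pose at the moment of the call.
- r.finish_job(): hands the job in; it is judged then, once.
Trained networks look in the newest picture that a camera, given by its name, has taken for a name from the list of things; names that differ only in an ending like _2 or _b are one class to them, and where a whole thing is asked for, a point or a joint stands for the part that bears it (a point fixed in the world has none). Each returns a list of dicts, best first, with "p" (0 to 1); they miss things now and then, are a little off and sometimes report something else, mostly with a low value. They report only what shows in the picture. A call takes as long as a camera call. They do not tell look-alikes from the thing itself.
- r.search_frame(camera, query): "bbox" ([left, top, right, bottom] in pixels, round what is visible of it).
- r.masks_of(camera, query): "region" (400x640 bool, what is visible of it) and "bbox" ([left, top, right, bottom] in pixels, round what is visible of it).
The state is a dict: "clock": time; "q": joint angles; "qd": joint speeds; "joint_torque": joint torques, N m; "tool_pos": TCP position; "eef_rot": TCP orientation; "contact_force": force on the tool from outside, world axes, zero at the start; "moment": the same for the moment, N m; "opening": opening from 0.0 (shut) to 1.0 (fully open); "finger_force": force on a finger pad.
Only numpy, scipy, OpenCV 4.12 (cv2) and the standard library are available. Lean on these libraries where they do the work, as an engineer would, in place of code of your own. Each camera call takes 0.05 s, during which the arm holds its last target. There are 200 camera calls.

## Working session

There is one attempt and no reset: what is moved stays moved. The work goes in short steps, Python scripts to look and compute and a shell command to move; the robot and the scene stay as the last step left them, time stands still between calls to the robot, and variables do not carry over. Pictures are saved under pics/ and viewed, at most 10 in all, crops included, and the job is handed in when it is done.

```bash
mkdir -p pics; ls; python3 - <<'E'
from plant import r
import cv2,numpy as np
s=r.get_state();print(s['clock'],s['tool_pos'],s['eef_rot'],s['opening'],r.grip_point_offset)
for n in ['scene','side']:
    im=r.snapshot(n);cv2.imwrite(f'pics/{n}0.png',im[:,:,::-1])
    c=r.camera_info(n);print(n,np.round(c['mtx'],1).tolist(),np.round(-c['R'].T@c['t'],3),np.round(c['R'],2).tolist())
    for q in ['weight','case','lid_tab']:
        print(q,[(np.round(d['bbox']).astype(int).tolist(),round(d['p'],2)) for d in r.search_frame(n,q)])
a=cv2.imread('pics/scene0.png');b=cv2.imread('pics/side0.png')
cv2.imwrite('pics/both0.png',cv2.resize(np.vstack([a,b]),(480,600)))
E
```

```text
pics
0.0 [0.14650643 0.60692407 0.23791201] [ 1.18072936e-01  9.93004488e-01 -9.31311617e-04 -4.38456152e-05] 1.0002236913095328 0.0187
scene [[361.6, 0.0, 312.9], [0.0, 361.6, 199.4], [0.0, 0.0, 1.0]] [-0.217 -0.549  0.705] [[0.62, -0.78, 0.01], [-0.44, -0.36, -0.82], [0.64, 0.51, -0.57]]
weight [([228, 161, 231, 180], 0.68), ([363, 260, 392, 283], 0.57), ([253, 156, 259, 173], 0.49)]
case [([283, 147, 361, 232], 0.87)]
lid_tab [([312, 151, 360, 201], 0.75), ([286, 146, 356, 235], 0.24)]
side [[425.8, 0.0, 318.8], [0.0, 425.8, 196.7], [0.0, 0.0, 1.0]] [0.271 0.892 0.769] [[-0.97, -0.24, -0.02], [-0.13, 0.59, -0.8], [0.21, -0.77, -0.6]]
weight [([262, 329, 277, 352], 0.83), ([271, 304, 285, 324], 0.57), ([240, 300, 256, 322], 0.48)]
case [([261, 144, 341, 248], 0.91)]
lid_tab [([265, 150, 304, 219], 0.6)]
```

View pics/scene0.png

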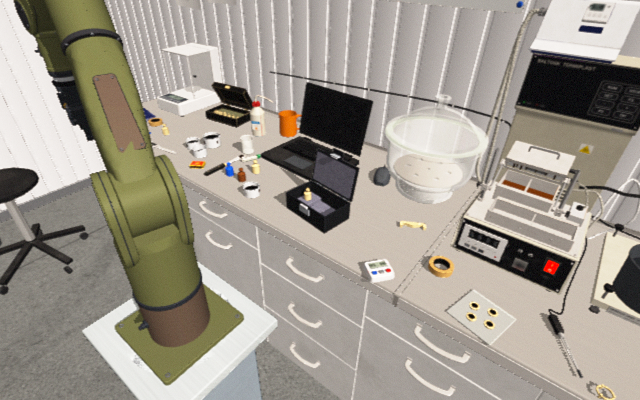

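View pics/side0.png

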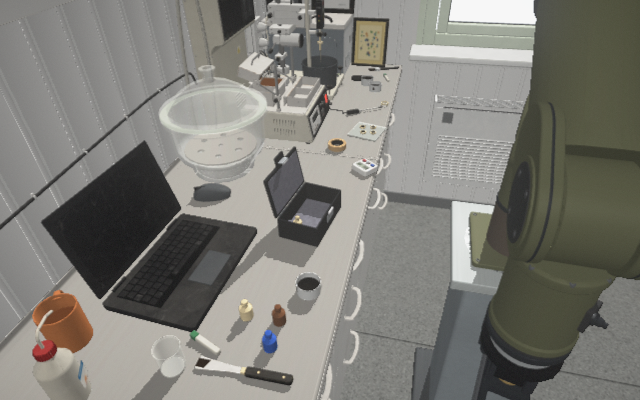

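Candidates: the brass one (scene 256,166 / side 246,311), brown (241,174 / 278,315), blue (229,170 / 270,341), plus the small fixed brass weight in the case (307,195 / 298,220). The loose brass-coloured one fits the description. I'll confirm it in an enlarged crop.

```bash
python3 - <<'E'
import cv2,numpy as np
a=cv2.imread('pics/scene0.png');b=cv2.imread('pics/side0.png')
A=cv2.resize(a[140:240,220:370],None,fx=5.3,fy=5.3,interpolation=cv2.INTER_CUBIC)
B=cv2.resize(b[140:340,225:365],None,fx=3,fy=3,interpolation=cv2.INTER_CUBIC)
cv2.imwrite('pics/A.png',A);cv2.imwrite('pics/B.png',B);print(A.shape,B.shape)
E
```

```text
(530, 795, 3) (600, 420, 3)
```

View pics/A.png

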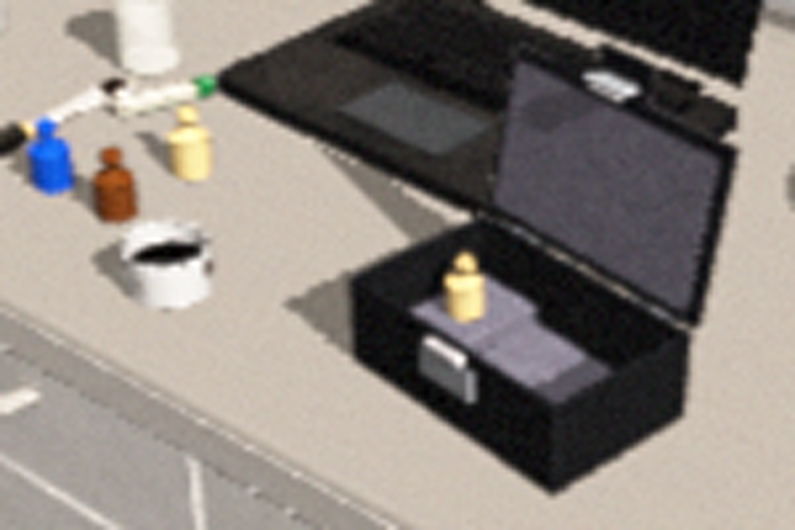

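View pics/B.png

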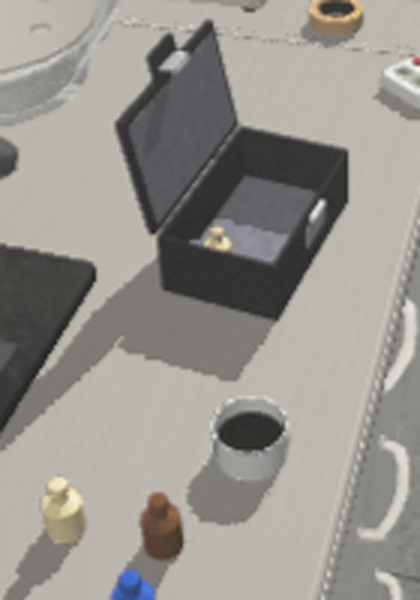

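The crop confirms it. The loose brass weight is at A(190,150), B(62,512), next to a brown and a blue look-alike. I'll fit the case, lid and weight from both views.

```bash
cat > h.py <<'E'
from plant import r
import numpy as np
from scipy.optimize import least_squares
C={n:r.camera_info(n) for n in ['scene','side']}
def proj(c,X):
    p=(c['mtx']@(c['R']@np.asarray(X,float).T+c['t'][:,None])).T
    return p[:,:2]/p[:,2:]
def tri(obs):  # [(cam,uv)]
    f=lambda X:np.concatenate([proj(c,[X])[0]-uv for c,uv in obs])
    s=least_squares(f,[.6,.1,.03]);return s.x,s.fun
def case2w(p,P):
    c,s=np.cos(p[2]),np.sin(p[2]);P=np.asarray(P,float)
    return P@np.array([[c,s,0],[-s,c,0],[0,0,1]])+[p[0],p[1],0]
def lidp(q,P):  # lid frame -> case; rotate +q about y
    c,s=np.cos(q),np.sin(q);P=np.asarray(P,float)
    return P@np.array([[c,0,s],[0,1,0],[-s,0,c]]).T+[.056,0,.062]
E
python3 - <<'E'
from h import *
fa=lambda u:np.array(u)/5.3+[220,140]; fb=lambda u:np.array(u)/3+[225,140]
F,B_,L,R_=-.056,.056,.09,-.09;T=.062
S=[((F,L,T),(353,287)),((F,R_,T),(553,402)),((B_,R_,T),(690,335)),((F,R_,0),(552,493)),((F,L,0),(355,355)),((B_,R_,0),(685,412))]
D=[((B_,L,T),(161,237)),((F,L,T),(278,262)),((F,R_,T),(348,150)),((B_,R_,T),(240,128)),((B_,L,0),(164,290)),((F,L,0),(277,318)),((F,R_,0),(347,197))]
lid=[(-.116,L,.0),(-.116,R_,.0)]
lS=[(515,60),(735,150)];lD=[(122,124),(210,25)]
def f(p):
    a=proj(C['scene'],case2w(p,[x for x,_ in S]))-[fa(u) for _,u in S]
    b=proj(C['side'],case2w(p,[x for x,_ in D]))-[fb(u) for _,u in D]
    l=case2w(p,lidp(p[3],lid))
    return np.r_[a.ravel(),b.ravel(),(proj(C['scene'],l)-[fa(u) for u in lS]).ravel(),(proj(C['side'],l)-[fb(u) for u in lD]).ravel()]
s=min((least_squares(f,[.6,0,y,1.7],loss='soft_l1') for y in(-.5,0,.5,1)),key=lambda s:s.cost)
print('case',s.x,np.round(f(s.x).reshape(-1,2),1).tolist())
print('bay',case2w(s.x,[[-.01,-.025,.006]]),'tab',case2w(s.x,lidp(s.x[3],[[-.132,0,.004]])))
print('top',tri([(C['scene'],fa((187,112))),(C['side'],fb((58,482)))]))
print('bot',tri([(C['scene'],fa((192,172))),(C['side'],fb((67,533)))]))
print('tin',tri([(C['scene'],fa((165,245))),(C['side'],fb((250,430)))]))
print('brown',tri([(C['scene'],fa((112,155))),(C['side'],fb((156,500)))]),'blue',tri([(C['scene'],fa((45,127))),(C['side'],fb((131,578)))]))
c=r.camera_info('wrist');print(np.round(-c['R'].T@c['t'],3),np.round(c['R'],2).tolist(),np.round(c['mtx'][0,0]))
E
```

```text
case [ 0.52718828  0.01822155 -0.13856317  1.77055069] [[-1.2, -2.1], [0.9, 1.6], [0.7, -0.9], [0.4, 0.8], [-1.0, 0.7], [0.3, 0.5], [-1.3, -0.1], [-0.2, 1.5], [0.4, -0.7], [-0.0, -1.2], [-0.4, 0.0], [0.7, 0.9], [0.5, 0.8], [-0.7, -4.2], [0.2, -0.6], [-0.5, -0.2], [0.5, -2.3]]
bay [[ 0.51383112 -0.00515764  0.006     ]] tab [[0.61247597 0.0063276  0.19058151]]
top (array([0.58464644, 0.35778399, 0.04706334]), array([ 0.2272407 , -0.21887543,  0.12658235,  0.1282963 ]))
bot (array([ 0.5841759 ,  0.36111266, -0.00535566]), array([-0.32637672,  0.30038146, -0.18365038, -0.17753741]))
tin (array([0.46971981, 0.26407606, 0.02850163]), array([-0.41936132,  0.35823018, -0.27244142, -0.2437706 ]))
brown (array([0.51198955, 0.35573622, 0.04500471]), array([ 0.19946515, -0.17478015,  0.11396139,  0.10469344])) blue (array([0.50799796, 0.42042869, 0.0450048 ]), array([ 0.12573239, -0.10604611,  0.06633408,  0.05857624]))
[0.08  0.623 0.384] [[0.23, 0.97, -0.0], [0.94, -0.23, 0.26], [0.26, -0.06, -0.96]] 340.0
```

```bash
python3 -m jog '[{"dx":0.1,"dy":-0.057,"wz":0.0485,"hand":0},{"dx":0.135,"dy":-0.077,"hand":0},{"dx":0.135,"dy":-0.077,"hand":0},{"dx":0.135,"dy":-0.077,"hand":0},{"dx":0.135,"dy":-0.077,"hand":0}]'
python3 -m jog '[{"dx":0.135,"dy":-0.077,"hand":0},{"dx":0.135,"dy":-0.077,"hand":0},{"dx":0.135,"dy":-0.077,"hand":0},{"dx":0.135,"dy":-0.077,"hand":0},{"dx":0.135,"dy":-0.077,"hand":0}]'
python3 -m jog '[{"dx":0.135,"dy":-0.077,"hand":0.4},{"dx":0.135,"dy":-0.077,"hand":0.4},{"dx":0.06,"dy":-0.03,"hand":0.4},{"hand":0.4},{"hand":0.4}]'
python3 - <<'E'
from h import *
import cv2
s=r.get_state();c=r.camera_info('wrist');im=r.snapshot('wrist');cv2.imwrite('pics/w1.png',im[:,:,::-1])
print(s['clock'],s['tool_pos'],s['eef_rot'],s['opening'],s['contact_force'])
for d in r.masks_of('wrist','weight'): print(np.round(d['bbox']),round(d['p'],2))
print(proj(c,[[.584,.359,.049],[.584,.359,0]]))
E
```

```text
0.4 [0.14659164 0.60750622 0.2386202 ] [ 1.18124286e-01  9.92998814e-01 -9.62632172e-05 -5.80715972e-06] 1.0038712594222983 [ 0.56601787 -0.39952061 -0.1112864 ]
[[217.60086279 521.77189379]
 [226.78670417 483.85142556]]invalid input
invalid input
invalid input
```

View pics/w1.png

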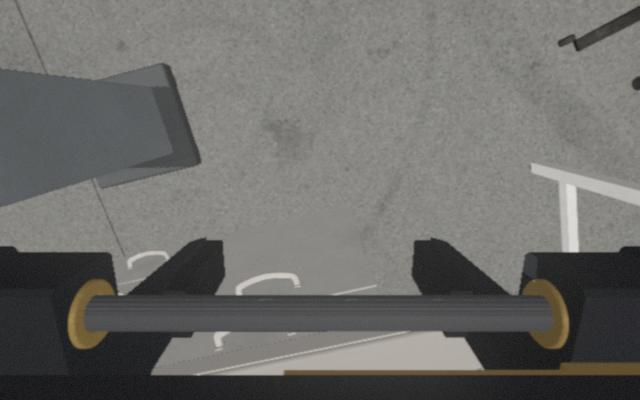

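The arm hasn't moved: the picture shows only floor and the bench edge. The rows apparently need every key.

```bash
python3 -m jog '[{"wx":0,"wy":0,"wz":0.0485,"dx":0.1,"dy":-0.057,"dz":0,"hand":0},{"wx":0,"wy":0,"wz":0,"dx":0.135,"dy":-0.077,"dz":0,"hand":0},{"wx":0,"wy":0,"wz":0,"dx":0.135,"dy":-0.077,"dz":0,"hand":0},{"wx":0,"wy":0,"wz":0,"dx":0.135,"dy":-0.077,"dz":0,"hand":0},{"wx":0,"wy":0,"wz":0,"dx":0.135,"dy":-0.077,"dz":0,"hand":0}]'
```

```text
clock: 0.92
tool_pos: [0.308, 0.5153, 0.2389]
eef_rot: [0.07, 0.998, 0.0, 0.0]
contact_force: [0.2, 0.3, 0.4]
opening: 1.003
finger_force: 0.0
```

```bash
python3 -m jog '[{"wx":0,"wy":0,"wz":0,"dx":0.135,"dy":-0.077,"dz":0,"hand":0.4},{"wx":0,"wy":0,"wz":0,"dx":0.135,"dy":-0.077,"dz":0,"hand":0.4},{"wx":0,"wy":0,"wz":0,"dx":0.135,"dy":-0.077,"dz":0,"hand":0.4},{"wx":0,"wy":0,"wz":0,"dx":0.135,"dy":-0.077,"dz":0,"hand":0.4},{"wx":0,"wy":0,"wz":0,"dx":0.135,"dy":-0.077,"dz":0,"hand":0.4}]'
python3 -m jog '[{"wx":0,"wy":0,"wz":0,"dx":0.1,"dy":-0.06,"dz":0,"hand":0.4},{"wx":0,"wy":0,"wz":0,"dx":0.06,"dy":-0.05,"dz":0,"hand":0.4},{"wx":0,"wy":0,"wz":0,"dx":0,"dy":0,"dz":0,"hand":0.4},{"wx":0,"wy":0,"wz":0,"dx":0,"dy":0,"dz":0,"hand":0.4}]'
python3 - <<'E'
from h import *
import cv2
s=r.get_state();c=r.camera_info('wrist');im=r.snapshot('wrist');cv2.imwrite('pics/w1.png',im[:,:,::-1])
print(s['clock'],s['tool_pos'],s['eef_rot'],s['opening'],s['contact_force'])
for d in r.masks_of('wrist','weight'): print(np.round(d['bbox']),round(d['p'],2))
print(proj(c,[[.584,.359,.049],[.584,.359,0]]))
E
```

```text
clock: 1.33
tool_pos: [0.477, 0.4188, 0.2389]
eef_rot: [0.07, 0.998, 0.0, 0.0]
contact_force: [-0.7, 0.6, -0.5]
opening: 0.643
finger_force: 0.0
clock: 1.67
tool_pos: [0.516, 0.3916, 0.2385]
eef_rot: [0.071, 0.997, -0.0, -0.0]
contact_force: [-0.8, 0.7, 0.5]
opening: 0.599
finger_force: 0.0
1.6667 [0.51603796 0.3916384  0.23853816] [ 7.11691804e-02  9.97464252e-01 -6.56157282e-05 -1.01418819e-04] 0.5985974572564141 [-0.82248795  0.66239991  0.45201751]
[287. 218. 314. 251.] 0.97
[273. 155. 303. 184.] 0.67
[334. 147. 362. 180.] 0.56
[  6. 179.  95. 288.] 0.16
[[297.00393331 244.80168478]
 [299.42970336 228.88195753]]
```

View pics/w1.png

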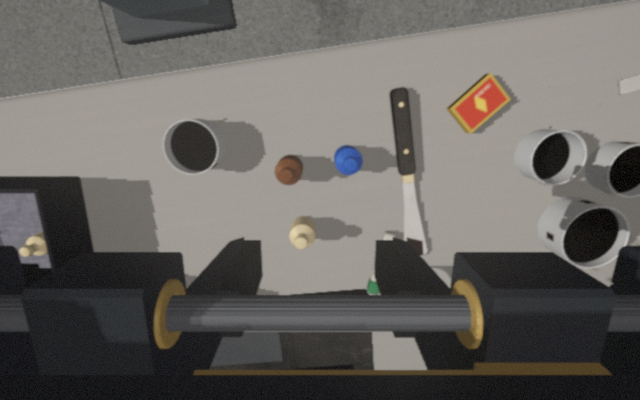

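The wrist view shows the brass weight at (301,235), blue at (348,160), brown at (289,170), the tin at (191,146) and the laptop edge near row 292. The fingers have room.

```bash
python3 - <<'E'
from h import *
c=r.camera_info('wrist');s=r.get_state()['tool_pos']
fa=lambda u:np.array(u)/5.3+[220,140]; fb=lambda u:np.array(u)/3+[225,140]
print(tri([(C['scene'],fa((187,112))),(C['side'],fb((58,482))),(c,np.array([300.5,243]))]))
for uv,z in(((300.5,243),.047),((300.5,231),0.003)):
    print(least_squares(lambda p:proj(c,[[p[0],p[1],z]])[0]-uv,[.58,.36]).x-s[:2])
E
```

```text
(array([0.58059994, 0.36485885, 0.04989539]), array([-1.9436384 , -1.07073939,  0.48373329,  2.18778631, -1.12923184,
        0.95377026]))
[ 0.06723027 -0.0282464 ]
[ 0.06965082 -0.03076104]
```

```bash
python3 -m jog '[{"wx":0,"wy":0,"wz":0,"dx":0.136,"dy":-0.058,"dz":0,"hand":0.4},{"wx":0,"wy":0,"wz":0,"dx":0.136,"dy":-0.058,"dz":0,"hand":0.4},{"wx":0,"wy":0,"wz":0,"dx":0,"dy":0,"dz":-0.12,"hand":0.4},{"wx":0,"wy":0,"wz":0,"dx":0,"dy":0,"dz":-0.12,"hand":0.4},{"wx":0,"wy":0,"wz":0,"dx":0,"dy":0,"dz":-0.12,"hand":0.4}]'
python3 -m jog '[{"wx":0,"wy":0,"wz":0,"dx":0,"dy":0,"dz":-0.12,"hand":0.4},{"wx":0,"wy":0,"wz":0,"dx":0,"dy":0,"dz":-0.04,"hand":0.4},{"wx":0,"wy":0,"wz":0,"dx":0,"dy":0,"dz":0,"hand":0.4}]'
python3 - <<'E'
from h import *
import cv2
s=r.get_state();c=r.camera_info('wrist');r.snapshot('wrist')
print(s['clock'],s['tool_pos'],s['opening'],s['contact_force'])
for d in r.masks_of('wrist','weight'): print(np.round(d['bbox']),round(d['p'],2))
print(proj(c,[[.584,.362,.049],[.584,.362,0.03]]))
E
```

```text
clock: 2.18
tool_pos: [0.5824, 0.3656, 0.1483]
eef_rot: [0.069, 0.998, 0.001, 0.0]
contact_force: [0.3, -0.2, -0.5]
opening: 0.6
finger_force: 0.0
clock: 2.43
tool_pos: [0.5801, 0.3641, 0.106]
eef_rot: [0.068, 0.998, -0.002, -0.003]
contact_force: [0.5, -0.5, -0.5]
opening: 0.598
finger_force: 0.0
2.4333 [0.5801377  0.36407285 0.10595959] 0.5977965706039243 [ 0.5331714  -0.53830707 -0.51611672]
[295. 187. 336. 237.] 0.87
[369.  67. 425. 114.] 0.81
[272.  83. 317. 127.] 0.58
[[316.50533442 227.29667388]
 [316.70601731 218.00448707]]
```

```bash
python3 -m jog '[{"wx":0,"wy":0,"wz":0,"dx":0.008,"dy":-0.01,"dz":-0.13,"hand":0.4},{"wx":0,"wy":0,"wz":0,"dx":0,"dy":0,"dz":-0.13,"hand":0.4},{"wx":0,"wy":0,"wz":0,"dx":0,"dy":0,"dz":-0.1,"hand":0.4},{"wx":0,"wy":0,"wz":0,"dx":0,"dy":0,"dz":-0.03,"hand":0.4},{"wx":0,"wy":0,"wz":0,"dx":0,"dy":0,"dz":0,"hand":0.4}]' 25
python3 -m jog '[{"wx":0,"wy":0,"wz":0,"dx":0,"dy":0,"dz":0,"hand":1},{"wx":0,"wy":0,"wz":0,"dx":0,"dy":0,"dz":0,"hand":1},{"wx":0,"wy":0,"wz":0,"dx":0,"dy":0,"dz":0,"hand":1},{"wx":0,"wy":0,"wz":0,"dx":0,"dy":0,"dz":0,"hand":1},{"wx":0,"wy":0,"wz":0,"dx":0,"dy":0,"dz":0,"hand":1}]' 25
```

```text
clock: 2.95
tool_pos: [0.5849, 0.3614, 0.0111]
eef_rot: [0.07, 0.998, -0.0, -0.0]
contact_force: [-0.1, 0.4, 0.3]
opening: 0.599
finger_force: 0.0
clock: 3.37
tool_pos: [0.5865, 0.3622, 0.0131]
eef_rot: [0.07, 0.998, 0.001, 0.001]
contact_force: [-0.3, 1.1, 6.5]
opening: 0.315
finger_force: 25.0
```

The fingers hold the body near its shoulder (grasp height about 31 mm). I'll regrip slightly lower.

```bash
python3 -m jog '[{"wx":0,"wy":0,"wz":0,"dx":0,"dy":0,"dz":0,"hand":0.5},{"wx":0,"wy":0,"wz":0,"dx":0,"dy":0,"dz":0,"hand":0.5},{"wx":0,"wy":0,"wz":0,"dx":0,"dy":0,"dz":-0.03,"hand":0.5},{"wx":0,"wy":0,"wz":0,"dx":0,"dy":0,"dz":0,"hand":0.5},{"wx":0,"wy":0,"wz":0,"dx":0,"dy":0,"dz":0,"hand":0.5}]' 25
python3 -m jog '[{"wx":0,"wy":0,"wz":0,"dx":0,"dy":0,"dz":0,"hand":1},{"wx":0,"wy":0,"wz":0,"dx":0,"dy":0,"dz":0,"hand":1},{"wx":0,"wy":0,"wz":0,"dx":0,"dy":0,"dz":0,"hand":1},{"wx":0,"wy":0,"wz":0,"dx":0,"dy":0,"dz":0,"hand":1},{"wx":0,"wy":0,"wz":0,"dx":0,"dy":0,"dz":0,"hand":1}]' 25
```

```text
clock: 3.78
tool_pos: [0.5846, 0.3604, 0.0026]
eef_rot: [0.07, 0.998, -0.001, -0.001]
contact_force: [-0.3, 0.0, -0.1]
opening: 0.497
finger_force: 0.0
clock: 4.2
tool_pos: [0.5854, 0.3613, 0.0038]
eef_rot: [0.07, 0.998, 0.0, 0.0]
contact_force: [0.3, 0.7, -1.0]
opening: 0.315
finger_force: 25.0
```

```bash
python3 -m jog '[{"wx":0,"wy":0,"wz":0,"dx":0,"dy":0,"dz":0.1,"hand":1},{"wx":0,"wy":0,"wz":0,"dx":0,"dy":0,"dz":0.15,"hand":1},{"wx":0,"wy":0,"wz":0,"dx":0,"dy":0,"dz":0.15,"hand":1},{"wx":0,"wy":0,"wz":0,"dx":-0.06,"dy":-0.08,"dz":0.12,"hand":1},{"wx":0,"wy":0,"wz":0,"dx":-0.12,"dy":-0.1,"dz":0.04,"hand":1}]'
python3 -m jog '[{"wx":0,"wy":0,"wz":0,"dx":-0.12,"dy":-0.1,"dz":0,"hand":1},{"wx":0,"wy":0,"wz":0,"dx":-0.04,"dy":-0.15,"dz":0,"hand":1},{"wx":0,"wy":0,"wz":0,"dx":0,"dy":-0.16,"dz":0,"hand":1},{"wx":0,"wy":0,"wz":0,"dx":0,"dy":-0.16,"dz":0,"hand":1},{"wx":0,"wy":0,"wz":0,"dx":0,"dy":-0.16,"dz":0,"hand":1}]'
python3 -m jog '[{"wx":0,"wy":0,"wz":0,"dx":0,"dy":-0.16,"dz":0,"hand":1},{"wx":0,"wy":0,"wz":0,"dx":0,"dy":-0.06,"dz":0,"hand":1},{"wx":0,"wy":0,"wz":0,"dx":0,"dy":0,"dz":0,"hand":1},{"wx":0,"wy":0,"wz":0,"dx":0,"dy":0,"dz":0,"hand":1}]'
python3 - <<'E'
from h import *
import cv2
s=r.get_state();c=r.camera_info('wrist');im=r.snapshot('wrist')
s=r.get_state();print(s['tool_pos'])
p=[.52719,.01822,-.13856]
K=[(-.056,.09,.062),(-.056,-.09,.062),(.056,-.09,.062),(.056,.09,.062),(-.01,-.025,.006)]
uv=proj(c,case2w(p,K));print(np.round(uv,1).tolist())
im=im[:,:,::-1].copy()
for u in uv: cv2.drawMarker(im,tuple(int(round(x)) for x in u),(0,0,255),0,8,1)
cv2.imwrite('pics/w2.png',im); np.savez('w2.npz',**c)
E
```

```text
clock: 4.62
tool_pos: [0.5453, 0.3193, 0.1486]
eef_rot: [0.07, 0.998, 0.005, 0.005]
contact_force: [0.9, 0.1, -0.8]
opening: 0.316
finger_force: 25.0
clock: 5.03
tool_pos: [0.4996, 0.1319, 0.144]
eef_rot: [0.069, 0.998, -0.0, -0.0]
contact_force: [1.6, -1.1, -2.2]
opening: 0.314
finger_force: 25.0
clock: 5.37
tool_pos: [0.5004, 0.0776, 0.1438]
eef_rot: [0.071, 0.997, 0.0, 0.0]
contact_force: [1.1, 1.1, -2.0]
opening: 0.314
finger_force: 25.0
[0.50052952 0.07948708 0.14386766]
[[369.6, 179.2], [106.0, 180.1], [130.5, 322.7], [364.3, 322.0], [227.3, 218.1]]
```

View pics/w2.png

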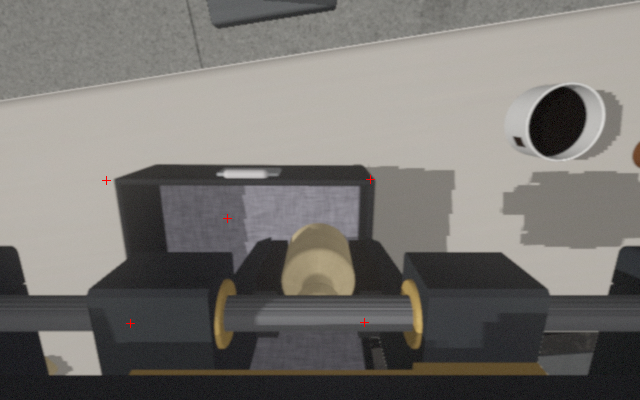

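The rim's front corners are at (117,181) and (374,181), a few px off the prediction. I'll refine the case pose from these.

```bash
python3 - <<'E'
from h import *
c=dict(np.load('w2.npz'));s=r.get_state()['tool_pos'];print(s)
K=np.array([(-.056,.09,.062),(-.056,-.09,.062),(-.056,.09,.0),(-.056,-.09,.0)]);U=np.array([(374,181),(117,181),(364,166),(152,166)])
f=lambda p:(proj(c,case2w(p,K))-U).ravel()
q=least_squares(f,[.527,.018,-.13]);print(q.x,np.round(q.fun,1))
print('bay',case2w(q.x,[[-.01,-.025,.006]]),case2w([.52719,.01822,-.13856],[[-.01,-.025,.006]]))
E
```

```text
[0.50052952 0.07948708 0.14386766]
[ 0.52884982  0.02230463 -0.14118993] [ 2.   0.1 -4.3  0.3  0.1  0.   2.7  0.2]
bay [[ 0.5154313  -0.00103939  0.006     ]] [[ 0.51383291 -0.00515923  0.006     ]]
```

```bash
python3 -m jog '[{"wx":0,"wy":0,"wz":0,"dx":0.03,"dy":-0.14,"dz":0,"hand":1},{"wx":0,"wy":0,"wz":0,"dx":0.03,"dy":-0.14,"dz":0,"hand":1},{"wx":0,"wy":0,"wz":0,"dx":0,"dy":-0.04,"dz":0,"hand":1},{"wx":0,"wy":0,"wz":0,"dx":0,"dy":0,"dz":-0.1,"hand":1},{"wx":0,"wy":0,"wz":0,"dx":0,"dy":0,"dz":-0.1,"hand":1}]'
python3 -m jog '[{"wx":0,"wy":0,"wz":0,"dx":0,"dy":0,"dz":-0.1,"hand":1},{"wx":0,"wy":0,"wz":0,"dx":0,"dy":0,"dz":-0.1,"hand":1},{"wx":0,"wy":0,"wz":0,"dx":0,"dy":0,"dz":-0.08,"hand":1},{"wx":0,"wy":0,"wz":0,"dx":0,"dy":0,"dz":0,"hand":1},{"wx":0,"wy":0,"wz":0,"dx":0,"dy":0,"dz":0,"hand":1}]'
```

```text
clock: 5.83
tool_pos: [0.5174, -0.0006, 0.0942]
eef_rot: [0.07, 0.998, 0.001, 0.002]
contact_force: [-0.2, 0.6, -2.8]
opening: 0.316
finger_force: 25.0
clock: 6.25
tool_pos: [0.5151, 0.0005, 0.0232]
eef_rot: [0.068, 0.998, 0.0, -0.001]
contact_force: [0.7, 0.4, -2.9]
opening: 0.314
finger_force: 25.0
```

```bash
python3 -m jog '[{"wx":0,"wy":0,"wz":0,"dx":0,"dy":0,"dz":-0.025,"hand":1},{"wx":0,"wy":0,"wz":0,"dx":0,"dy":0,"dz":-0.02,"hand":1},{"wx":0,"wy":0,"wz":0,"dx":0,"dy":0,"dz":0,"hand":1},{"wx":0,"wy":0,"wz":0,"dx":0,"dy":0,"dz":0,"hand":1}]'
```

```text
clock: 6.58
tool_pos: [0.5156, -0.0014, 0.0129]
eef_rot: [0.07, 0.998, 0.0, 0.0]
contact_force: [-0.0, 0.8, -1.9]
opening: 0.317
finger_force: 25.0
```

```bash
python3 -m jog '[{"wx":0,"wy":0,"wz":0,"dx":0,"dy":0,"dz":-0.008,"hand":1},{"wx":0,"wy":0,"wz":0,"dx":0,"dy":0,"dz":-0.004,"hand":1},{"wx":0,"wy":0,"wz":0,"dx":0,"dy":0,"dz":0,"hand":1},{"wx":0,"wy":0,"wz":0,"dx":0,"dy":0,"dz":0,"hand":1}]'
```

```text
clock: 6.92
tool_pos: [0.5155, -0.0015, 0.0096]
eef_rot: [0.07, 0.998, 0.0, 0.0]
contact_force: [-0.5, -0.9, -1.0]
opening: 0.314
finger_force: 25.0
```

```bash
python3 -m jog '[{"wx":0,"wy":0,"wz":0,"dx":0,"dy":0,"dz":-0.003,"hand":1},{"wx":0,"wy":0,"wz":0,"dx":0,"dy":0,"dz":0,"hand":1},{"wx":0,"wy":0,"wz":0,"dx":0,"dy":0,"dz":0,"hand":1}]'
python3 -m jog '[{"wx":0,"wy":0,"wz":0,"dx":0,"dy":0,"dz":0,"hand":0.6},{"wx":0,"wy":0,"wz":0,"dx":0,"dy":0,"dz":0,"hand":0.5},{"wx":0,"wy":0,"wz":0,"dx":0,"dy":0,"dz":0,"hand":0.5},{"wx":0,"wy":0,"wz":0,"dx":0,"dy":0,"dz":0.04,"hand":0.5},{"wx":0,"wy":0,"wz":0,"dx":0,"dy":0,"dz":0.1,"hand":0.5}]'
python3 -m jog '[{"wx":0,"wy":0,"wz":0,"dx":0,"dy":0,"dz":0.12,"hand":0.5},{"wx":0,"wy":0,"wz":0,"dx":0,"dy":0,"dz":0.12,"hand":0.5},{"wx":0,"wy":0,"wz":0,"dx":0,"dy":0,"dz":0.16,"hand":1},{"wx":0,"wy":0,"wz":0,"dx":0,"dy":0,"dz":0.16,"hand":1},{"wx":0,"wy":0,"wz":0,"dx":0,"dy":0,"dz":0.16,"hand":1}]'
```

```text
clock: 7.17
tool_pos: [0.5156, -0.0015, 0.0095]
eef_rot: [0.07, 0.998, -0.0, 0.0]
contact_force: [-0.2, 0.4, 6.1]
opening: 0.321
finger_force: 25.0
clock: 7.58
tool_pos: [0.5136, -0.0013, 0.0424]
eef_rot: [0.069, 0.998, -0.0, -0.002]
contact_force: [1.1, 0.4, 1.1]
opening: 0.5
finger_force: 0.0
clock: 8.0
tool_pos: [0.5144, -0.0016, 0.2262]
eef_rot: [0.07, 0.998, -0.0, -0.0]
contact_force: [1.4, 0.1, -0.0]
opening: 0.297
finger_force: 0.0
```

```bash
python3 - <<'E'
from h import *
import cv2
s=r.get_state();c=r.camera_info('wrist');im=r.snapshot('wrist');print(s['clock'],s['tool_pos'])
sc=r.snapshot('scene');sd=r.snapshot('side')
V=np.zeros((600,800,3),np.uint8)
V[:240,:384]=cv2.resize(im,(384,240))
V[:240,384:744]=cv2.resize(sc[145:235,255:390],(360,240),interpolation=cv2.INTER_CUBIC)
V[240:600,:480]=cv2.resize(sd[140:260,220:380],(480,360),interpolation=cv2.INTER_CUBIC)
cv2.imwrite('pics/v3.png',V[:,:,::-1]);np.savez('w3.npz',**c)
def onz(cam,uv,z):return least_squares(lambda p:proj(cam,[[p[0],p[1],z]])[0]-uv,[.6,.1]).x
for u in[(257,228),(190,213),(187,322)]:print('laptop',onz(C['side'],u,.02))
print('screen',tri([(C['scene'],np.array((372,100))),(C['side'],np.array((147,146)))]))
print('desic',[onz(C['side'],u,.0) for u in((230,185),(258,150))],tri([(C['scene'],np.array((445,100))),(C['side'],np.array((206,70)))]))
E
```

```text
8.0 [ 0.51442544 -0.00158306  0.2261847 ]
laptop [0.6559724  0.10034434]
laptop [0.86399563 0.08057287]
laptop [0.69461272 0.41803223]
screen (array([0.93102428, 0.09017421, 0.2392986 ]), array([-1.29885658,  2.44343656, -0.83321791, -1.71621295]))
desic [array([ 0.82236061, -0.09610804]), array([ 0.81124128, -0.31693887])] (array([ 0.88500867, -0.1921628 ,  0.32821174]), array([ 0.32705114, -0.75890489,  0.28304655,  0.73335307]))
```

View pics/v3.png

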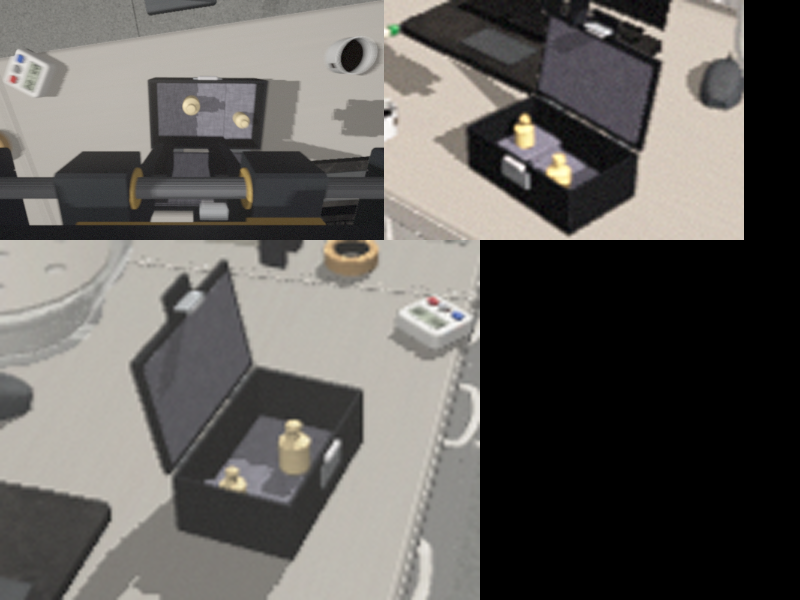

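The weight stands upright in the bay (composite 190,105 and 293,447) beside its companion, and the space behind the lid is clear. Next I go over the lid and behind it.

```bash
python3 -m jog '[{"wx":0,"wy":0,"wz":0,"dx":0,"dy":0,"dz":0.15,"hand":1},{"wx":0,"wy":0,"wz":0,"dx":0,"dy":0.01,"dz":0.03,"hand":1},{"wx":0,"wy":0,"wz":0,"dx":0.15,"dy":0,"dz":0,"hand":1},{"wx":0,"wy":0,"wz":0,"dx":0.15,"dy":0,"dz":0,"hand":1},{"wx":0,"wy":0,"wz":0,"dx":0.15,"dy":0,"dz":0,"hand":1}]'
python3 -m jog '[{"wx":0,"wy":0,"wz":0,"dx":0.15,"dy":0,"dz":0,"hand":1},{"wx":0,"wy":0,"wz":0,"dx":0.02,"dy":0,"dz":0,"hand":1},{"wx":0,"wy":0,"wz":0,"dx":0,"dy":0,"dz":0,"hand":1},{"wx":0,"wy":0,"wz":0,"dx":0,"dy":0,"dz":-0.1,"hand":1},{"wx":0,"wy":0,"wz":0,"dx":0,"dy":0,"dz":-0.1,"hand":1}]'
python3 -m jog '[{"wx":0,"wy":0,"wz":0,"dx":0,"dy":0,"dz":-0.1,"hand":1},{"wx":0,"wy":0,"wz":0,"dx":0,"dy":0,"dz":-0.1,"hand":1},{"wx":0,"wy":0,"wz":0,"dx":0,"dy":0,"dz":0,"hand":1},{"wx":0,"wy":0,"wz":0,"dx":0,"dy":0,"dz":0,"hand":1}]'
```

```text
clock: 8.57
tool_pos: [0.6281, 0.0007, 0.268]
eef_rot: [0.07, 0.998, -0.001, -0.001]
contact_force: [-0.4, 0.9, -0.2]
opening: 0.005
finger_force: 0.0
clock: 8.98
tool_pos: [0.6694, 0.0014, 0.2187]
eef_rot: [0.07, 0.998, 0.0, 0.0]
contact_force: [-0.1, -0.1, 0.1]
opening: 0.005
finger_force: 0.0
clock: 9.32
tool_pos: [0.6679, 0.001, 0.1676]
eef_rot: [0.069, 0.998, -0.0, -0.002]
contact_force: [0.3, -0.2, 0.1]
opening: 0.001
finger_force: 0.0
```

```bash
python3 -m jog '[{"wx":0,"wy":0,"wz":0,"dx":-0.056,"dy":0.008,"dz":0,"hand":1},{"wx":0,"wy":0,"wz":0,"dx":-0.056,"dy":0.008,"dz":0,"hand":1},{"wx":0,"wy":0,"wz":0,"dx":-0.056,"dy":0.008,"dz":0,"hand":1},{"wx":0,"wy":0,"wz":0,"dx":-0.056,"dy":0.008,"dz":0,"hand":1},{"wx":0,"wy":0,"wz":0,"dx":-0.056,"dy":0.008,"dz":0,"hand":1}]'
python3 -m jog '[{"wx":0,"wy":0,"wz":0,"dx":-0.05,"dy":0.007,"dz":-0.005,"hand":1},{"wx":0,"wy":0,"wz":0,"dx":-0.05,"dy":0.007,"dz":-0.01,"hand":1},{"wx":0,"wy":0,"wz":0,"dx":-0.05,"dy":0.007,"dz":-0.015,"hand":1},{"wx":0,"wy":0,"wz":0,"dx":-0.05,"dy":0.007,"dz":-0.02,"hand":1}]'
```

```text
clock: 9.73
tool_pos: [0.6012, 0.0114, 0.1715]
eef_rot: [0.07, 0.998, 0.0, 0.003]
contact_force: [1.3, 0.3, 1.0]
opening: 0.006
finger_force: 0.6
clock: 10.07
tool_pos: [0.5515, 0.0185, 0.159]
eef_rot: [0.07, 0.998, 0.001, 0.003]
contact_force: [0.1, 0.1, 0.8]
opening: 0.003
finger_force: 0.5
```

```bash
python3 -m jog '[{"wx":0,"wy":0,"wz":0,"dx":-0.045,"dy":0.006,"dz":-0.035,"hand":1},{"wx":0,"wy":0,"wz":0,"dx":-0.045,"dy":0.006,"dz":-0.045,"hand":1},{"wx":0,"wy":0,"wz":0,"dx":-0.04,"dy":0.005,"dz":-0.055,"hand":1},{"wx":0,"wy":0,"wz":0,"dx":-0.04,"dy":0.005,"dz":-0.06,"hand":1}]'
python3 - <<'E'
from h import *
import cv2
s=r.get_state();print(s['clock'],s['tool_pos'],s['contact_force'])
sc=r.snapshot('scene');sd=r.snapshot('side')
V=np.zeros((360,800,3),np.uint8)
V[:,:380]=cv2.resize(sc[140:240,265:370],(380,360),interpolation=cv2.INTER_CUBIC)
V[:,380:]=cv2.resize(sd[140:260,230:370],(420,360),interpolation=cv2.INTER_CUBIC)
cv2.imwrite('pics/v4.png',V[:,:,::-1])
E
```

```text
clock: 10.4
tool_pos: [0.509, 0.024, 0.1096]
eef_rot: [0.07, 0.998, 0.001, 0.003]
contact_force: [0.6, -0.1, 0.2]
opening: 0.004
finger_force: 0.3
10.4 [0.50895013 0.02403939 0.10961107] [ 0.60916347 -0.07917919  0.22220727]
```

View pics/v4.png

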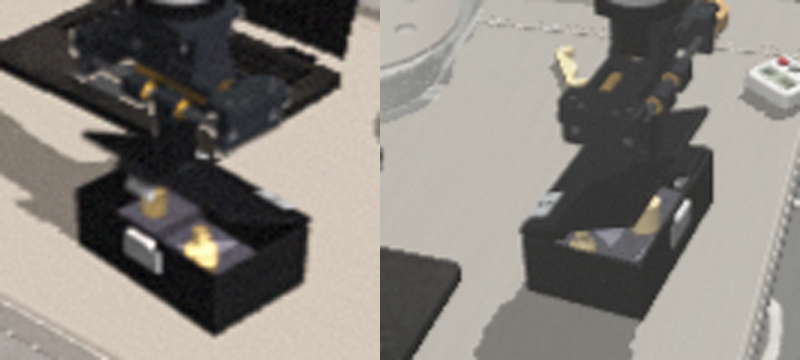

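The lid is down to about 0.5 rad and both weights are upright. I'll keep lowering it.

```bash
python3 -m jog '[{"wx":0,"wy":0,"wz":0,"dx":-0.03,"dy":0.004,"dz":-0.045,"hand":1},{"wx":0,"wy":0,"wz":0,"dx":-0.03,"dy":0.004,"dz":-0.04,"hand":1},{"wx":0,"wy":0,"wz":0,"dx":0,"dy":0,"dz":0,"hand":1}]'
python3 -m jog '[{"wx":0,"wy":0,"wz":0,"dx":0,"dy":0,"dz":0.14,"hand":1},{"wx":0,"wy":0,"wz":0,"dx":-0.075,"dy":0.01,"dz":0,"hand":1},{"wx":0,"wy":0,"wz":0,"dx":-0.06,"dy":0.008,"dz":0,"hand":1},{"wx":0,"wy":0,"wz":0,"dx":0,"dy":0,"dz":0,"hand":1},{"wx":0,"wy":0,"wz":0,"dx":0,"dy":0,"dz":0,"hand":1}]'
```

```text
clock: 10.75
tool_pos: [0.4924, 0.0258, 0.0868]
eef_rot: [0.069, 0.998, -0.0, -0.0]
contact_force: [-0.0, 0.4, 0.4]
opening: 0.004
finger_force: 0.0
clock: 11.17
tool_pos: [0.4604, 0.0302, 0.1226]
eef_rot: [0.07, 0.998, 0.0, 0.001]
contact_force: [-0.9, 0.7, -0.1]
opening: 0.004
finger_force: 0.0
```

```bash
python3 -m jog '[{"wx":0,"wy":0,"wz":0,"dx":0,"dy":0,"dz":-0.08,"hand":1},{"wx":0,"wy":0,"wz":0,"dx":0,"dy":0,"dz":-0.05,"hand":1},{"wx":0,"wy":0,"wz":0,"dx":0,"dy":0,"dz":-0.03,"hand":1},{"wx":0,"wy":0,"wz":0,"dx":0,"dy":0,"dz":-0.012,"hand":1},{"wx":0,"wy":0,"wz":0,"dx":0,"dy":0,"dz":0,"hand":1}]'
python3 -m jog '[{"wx":0,"wy":0,"wz":0,"dx":0,"dy":0,"dz":-0.012,"hand":1},{"wx":0,"wy":0,"wz":0,"dx":0,"dy":0,"dz":0,"hand":1},{"wx":0,"wy":0,"wz":0,"dx":0,"dy":0,"dz":0,"hand":1}]'
```

```text
clock: 11.58
tool_pos: [0.4602, 0.0301, 0.0781]
eef_rot: [0.07, 0.998, 0.0, 0.0]
contact_force: [0.6, -1.1, 0.3]
opening: 0.005
finger_force: 0.0
clock: 11.83
tool_pos: [0.4595, 0.0301, 0.0756]
eef_rot: [0.07, 0.998, 0.0, 0.0]
contact_force: [-0.6, -0.4, 1.0]
opening: 0.002
finger_force: 0.0
```

```bash
python3 -m jog '[{"wx":0,"wy":0,"wz":0,"dx":0,"dy":0,"dz":-0.008,"hand":1},{"wx":0,"wy":0,"wz":0,"dx":0,"dy":0,"dz":-0.008,"hand":1},{"wx":0,"wy":0,"wz":0,"dx":0,"dy":0,"dz":0,"hand":1},{"wx":0,"wy":0,"wz":0,"dx":0,"dy":0,"dz":0,"hand":1}]'
python3 -m jog '[{"wx":0,"wy":0,"wz":0,"dx":0,"dy":0,"dz":-0.004,"hand":1},{"wx":0,"wy":0,"wz":0,"dx":0,"dy":0,"dz":0,"hand":1},{"wx":0,"wy":0,"wz":0,"dx":0,"dy":0,"dz":0,"hand":1}]'
```

```text
clock: 12.17
tool_pos: [0.4592, 0.0301, 0.0713]
eef_rot: [0.07, 0.998, 0.0, 0.0]
contact_force: [-0.2, -0.3, 0.6]
opening: 0.006
finger_force: 0.5
clock: 12.42
tool_pos: [0.4592, 0.0301, 0.0702]
eef_rot: [0.07, 0.998, 0.0, 0.0]
contact_force: [-0.8, -0.6, 1.5]
opening: 0.002
finger_force: 0.4
```

```bash
python3 -m jog '[{"wx":0,"wy":0,"wz":0,"dx":0,"dy":0,"dz":-0.005,"hand":1},{"wx":0,"wy":0,"wz":0,"dx":0,"dy":0,"dz":0,"hand":1},{"wx":0,"wy":0,"wz":0,"dx":0,"dy":0,"dz":0,"hand":1}]'
python3 -m jog '[{"wx":0,"wy":0,"wz":0,"dx":0,"dy":0,"dz":-0.005,"hand":1},{"wx":0,"wy":0,"wz":0,"dx":0,"dy":0,"dz":0,"hand":1},{"wx":0,"wy":0,"wz":0,"dx":0,"dy":0,"dz":0,"hand":1}]'
```

```text
clock: 12.67
tool_pos: [0.4593, 0.0301, 0.0693]
eef_rot: [0.07, 0.998, 0.0, 0.0]
contact_force: [-0.4, -0.4, 6.0]
opening: 0.008
finger_force: 2.8
clock: 12.92
tool_pos: [0.4593, 0.0301, 0.069]
eef_rot: [0.07, 0.998, -0.0, 0.001]
contact_force: [-2.1, -0.4, 18.0]
opening: 0.006
finger_force: 9.1
```

```bash
python3 -m jog '[{"wx":0,"wy":0,"wz":0,"dx":0,"dy":0,"dz":0.02,"hand":1},{"wx":0,"wy":0,"wz":0,"dx":0,"dy":0,"dz":0.12,"hand":1},{"wx":0,"wy":0,"wz":0,"dx":0,"dy":0,"dz":0.15,"hand":1},{"wx":0,"wy":0,"wz":0,"dx":0,"dy":0,"dz":0.15,"hand":1},{"wx":0,"wy":0,"wz":0,"dx":0,"dy":0,"dz":0.15,"hand":1}]'
python3 -m jog '[{"wx":0,"wy":0,"wz":0,"dx":0,"dy":0,"dz":0.1,"hand":1},{"wx":0,"wy":0,"wz":0,"dx":0,"dy":0,"dz":0,"hand":1},{"wx":0,"wy":0,"wz":0,"dx":0,"dy":0,"dz":0,"hand":1}]'
python3 - <<'E'
from h import *
import cv2
s=r.get_state();print(s['clock'],s['tool_pos'],s['contact_force'])
c=r.camera_info('wrist')
ims={'scene':r.snapshot('scene'),'side':r.snapshot('side')}
p=[.5283,.0205,-.14]
for n in ims:
    im=ims[n].copy();k=6
    x0,y0,x1,y1=((280,170,346,260) if n=='scene' else (265,160,350,250))
    I=cv2.resize(im[y0:y1,x0:x1],((400 if n=='scene' else 400),420),interpolation=cv2.INTER_CUBIC)
    for q,col in((0,(255,0,0)),(.1,(0,255,0))):
        U=proj(C[n],case2w(p,lidp(q,[(-.116,.09,.008),(-.116,-.09,.008),(0,-.09,.008),(-.14,0,.007)])))
        for u in U: cv2.drawMarker(I,(int((u[0]-x0+.5)*400/(x1-x0)),int((u[1]-y0+.5)*420/(y1-y0))),col,0,10,1)
    ims[n]=I
cv2.imwrite('pics/v5.png',np.hstack([ims['scene'],ims['side']])[:,:,::-1])
E
```

```text
clock: 13.33
tool_pos: [0.4583, 0.03, 0.2167]
eef_rot: [0.07, 0.998, -0.0, -0.001]
contact_force: [1.5, -0.3, 0.3]
opening: 0.007
finger_force: 0.0
clock: 13.58
tool_pos: [0.4597, 0.0299, 0.2412]
eef_rot: [0.07, 0.998, 0.0, 0.001]
contact_force: [-0.5, 0.3, -0.6]
opening: 0.007
finger_force: 0.0
13.5833 [0.45970774 0.0298973  0.24118839] [-0.54170085  0.3099681  -0.59029037]
```

View pics/v5.png

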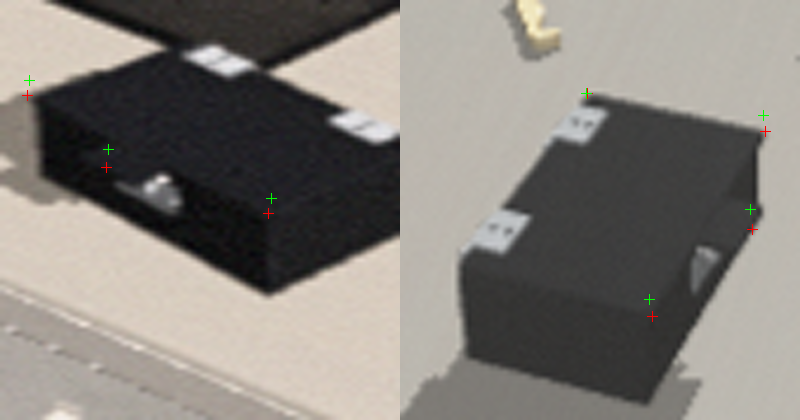

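The lid's corners match the q=0 markers (red) in both views. The press bottomed out at 18 N at the shut height, above the catch's 3–10 N, so it has snapped. Handing in.

```bash
python3 -c "
from plant import r
print(r.finish_job())"
```

```text
the job is handed in; nothing more can be done
None
```

The brass weight stands upright in the case's bay and the lid is shut, judging by both camera views and an 18 N press that met the hard stop; I never touched the tape roll, tin or timer, and handed in at about 13.7 s.

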